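# Click the tube-cup head onto the vortex mixer

### The job

Fit the mixer with the tube-cup head (grey square hub with an orange cup on top): push it straight down onto the mixer's square drive until it sits fully home on the steel shoulder and the spring ball clicks into its groove, then let go. Leave the other head, the one with the flat black plate, where it stands.

Things in the scene. Friction and masses are not known exactly. Their poses are not given: they have to be found in the camera images.
- cup_head: head to fit, loose, upright: grey square hub 48x48x40 mm with orange band, round orange cup on top (44 mm across, 60 mm tall in all); 0.11 kg. Origin: centre of underside, z up, x and y square to the hub's flats (grip these). Bore in the underside: 25 mm square, parallel to the flats, 36 deep, mouth flared to 38; groove round all four walls, so any quarter turn fits.
- flat_head: the head NOT wanted, loose on the bench: a like grey square hub with a black band, carrying a flat round black plate 74 mm across; 54 mm tall in all. Origin at the centre of its underside, z up.
- drive (a point): foot of the square drive, on its axis, on top of the mixer's round steel shoulder, 55 mm above the bench; z up, -x the side with the dial. Drive: metal post 22 mm square with bevelled corners, 34 tall, top 9 mm tapering to 9. Mixer: pale box 110x120x50 mm, fixed, sides parallel to the drive's. A head fully home has its underside at this point.
- click_ball (a joint): brass spring ball, 14 mm across, in the drive's -x face, 18 mm above the shoulder: 0 m = out (6 mm proud), grows as pressed in (to 0.0075). The bore's lip holds it in; it springs back to about 0 as the groove meets it, head home. A head merely set down stops on it, leaning, 8 to 14 mm high; about 4 to 10 N pushes it past.

How it is judged:
By the outcome, as a careful person would: the job done as asked, in the order asked, and still so for the second after the job is handed in, with the robot touching nothing.
It also fails if it takes over 42 s, if anything falls off the work surface, if the arm or the gripper's body presses on something with over 40 N, if the wrist force passes 120 N, or if a joint passes its speed limit or range.

### The arm

A 7-joint arm with a two-finger parallel gripper is mounted at the origin on a cart in front of the work surface, level with it; the furniture and walls round the work are solid. World frame = base frame: x ahead of the robot, y to its left, z up, the work surface at z = 0. Lengths are in m, angles in rad, forces in N, time in s.
With the tool pointing down it reaches from about 0.425 to 0.95 m from the base axis. Payload 16.7 kg.
Tool frame: the origin (TCP) lies between the finger pads; the fingertips stand 25 mm ahead of it and the grasp point (between the pads) lies 6 mm ahead of it; y points along the fingers, x is the direction in which the jaws open and shut, and the axes are right-handed (so a half turn about y gives the same grasp; the last joint's range is limited). The gripper opens to 94 mm and grips with 3 to 60 N. Pads are 16 mm wide; open, the fingers measure 119 mm over their backs; the gripper's body (75 mm by 177 mm) begins 78 mm behind the grasp point.
Start: joints at [-0.149, 0.426, 0.074, 1.606, -0.034, 1.111, -0.067], TCP at [0.675, -0, 0.23] pointing down, gripper open.
Joint ranges: [-2.85, 2.85], [-0.5, 2.14], [-1.23, 1.37], [0.21, 2.46], [-1.02, 4.16], [0.16, 2.05], [-2.73, 2.73]. Speed limits (rad/s): [1.89, 1.89, 2.39, 2.39, 3.01, 3.01, 3.01].

### API

Orientations are given as a 3x3 rotation matrix whose columns are the frame's x, y, z axes.
In Python, from workcell import r, cams, finder gives the robot as it stands. The module is installed in compiled form; this text tells all that it offers.
- The arm moves only by the tool jog_arm, never from a script. Its argument "deltas" is one flat list of numbers, 7 for each row, row after row: the shift along the tool's x, y, z in m, then the turn, a rotation vector about the tool's x, y, z in rad, then the finger opening in m, from 0 to 0.094. A call has 1 to 8 rows; each row is the pose to reach, as a shift and turn from the pose commanded when the call began, along the tool's axes at that moment; what a row does not reach only later rows make up. A row lasts 1/12 s, in which the tool goes at most 41.7 mm and 7.16 degrees, less where a joint would pass 70% of its speed; a pose out of reach is approached as far as the arm can. A call with a gripper value outside its range is refused whole. The fingers move at their own pace and stop on an object; "force" is the grip in N (left out, the last holds). Time passes only in rows, so rows that repeat a pose let the fingers close. It gives the time, the measured TCP pose, the force and the opening at its end, in the units of the state.
- r.state(): the state, without advancing time (a new reading comes with each control period).
- cams.camera(name): name is "scene" or "side" or "wrist"; returns a dict with "pixels" (384x512x3 uint8, blue, green, red), "z_map" (384x512 float32, m along the optical axis (not along the pixel's ray), 0 where there is no reading), "fx", "fy", "cx", "cy" (pixels), "T" (4x4, takes a point from camera to world coordinates). Camera axes: x right, y down, z forward; pixel columns grow to the right and rows downward; lengths in m; the calibration is good to about 2 mm. A picture is of the moment at which its call begins.
- r.sign_off(): hands the job in, once; it reports no verdict.
Trained networks look in a picture, given as the dict that the camera call returned (one of the last four; its "shot" number tells which), for a name from the list of things; names that differ only in an ending like _2 or _b are one class to them, and where a whole thing is asked for, a point or a joint stands for the part that bears it (a point fixed in the world has none). Each returns a list of dicts, best first, with "score" (0 to 1); they miss things now and then, are a little off and sometimes report something else, mostly with a low value. They report only what shows in the picture. A call takes as long as a camera call.
- finder.find_in(picture, target): "location" ([x, y, z] in m, in the coordinates of the camera as it stood for that picture, good to about 4 mm: the middle of the surface that is visible of it).
- finder.place_of(picture, target): "location" ([x, y, z] in m, in the coordinates of the camera as it stood for that picture, good to about 4 mm: a listed point, or the origin of a listed thing).
The state is a dict: "time": time; "joint_positions": joint angles; "dq": joint speeds; "joint_torque": joint torques, N m; "ee_pos": TCP position; "tool_rot": TCP orientation; "force": force on the tool from outside, world axes, zero at the start; "torque": the same for the moment, N m; "width": opening from 0.0 (shut) to 1.0 (fully open).
Only numpy, scipy, OpenCV 4.12 (cv2) and the standard library are available. Lean on these libraries where they do the work, as an engineer would, in place of code of your own. Each camera call takes 0.05 s, during which the arm holds its last target.

## Working session

There is one attempt and no reset: what is moved stays moved. The work goes in short steps, Python scripts to look and compute and a tool call to move; the robot and the scene stay as the last step left them, time stands still between calls to the robot, and variables do not carry over. Pictures are saved under pics/ and viewed, and the job is handed in when it is done.

Besides the shell and the picture viewer there is one more tool, called after "Call:" in YAML: its name, and indented under it one key for each argument. jog_arm: Moves the arm, as the interface text tells. Its arguments: {"type":"object","properties":{"deltas":{"type":"array"},"force":{"type":"number"}},"required":["deltas"]}

```bash
mkdir -p pics
cat > h.py <<'E'
import numpy as np, cv2
from workcell import r, cams, finder
def grab(n,tag):
    c=cams.camera(n); cv2.imwrite(f'pics/{tag}_{n}.png',c['pixels']); return c
def w(c,p): return (c['T']@np.r_[p,1])[:3]
def pix2w(c,u,v,z=None):
    z=c['z_map'][int(v),int(u)] if z is None else z
    return w(c,[(u-c['cx'])/c['fx']*z,(v-c['cy'])/c['fy']*z,z])
def cloud(c):
    z=c['z_map']; v,u=np.indices(z.shape)
    P=np.stack([(u-c['cx'])/c['fx']*z,(v-c['cy'])/c['fy']*z,z],-1)
    W=P@c['T'][:3,:3].T+c['T'][:3,3]; W[z==0]=np.nan; return W
E
python3 - <<'E'
from h import *
np.set_printoptions(precision=4,suppress=True)
for n in ['scene','side','wrist']:
    c=grab(n,'a'); np.savez(f'{n}_a.npz',**c)
    print(n,c['fx'],c['T'][:3,3])
    if n!='side':
        for t in ['cup_head','flat_head','drive']:
            for d in finder.place_of(c,t)[:2]: print(t,d['score'],w(c,d['location']))
s=r.state(); print(s['time'],s['tool_rot'],s['ee_pos'],s['force'],s['width'])
E
python3 -c "
import cv2,numpy as np
"
```

```text
scene 493.3025131578153 [-0.0808  0.6302  0.7637]
cup_head 0.76 [ 0.496   0.3058 -0.0017]
flat_head 0.9 [ 0.4328 -0.2159 -0.0019]
drive 0.64 [0.555  0.0676 0.058 ]
side 350.05458926411137 [0.1781 0.7169 0.5189]
wrist 293.64756301834336 [0.6758 0.0654 0.3847]
drive 0.56 [0.555  0.0699 0.0596]
0.45 [[ 1.     -0.0002  0.    ]
 [-0.      0.      1.    ]
 [-0.0002 -1.      0.    ]] [ 0.6749 -0.      0.2304] [-0.4221  0.0679  1.2203] 0.9995825954356559
```

View images.

View pics/a_scene.png

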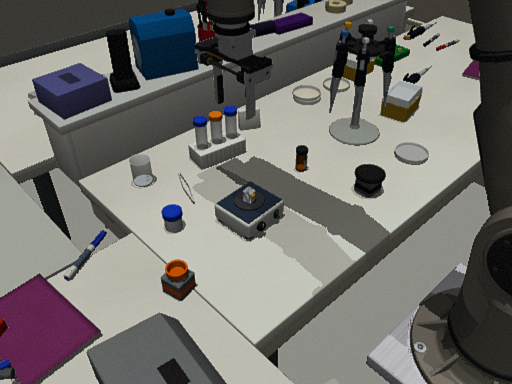

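View pics/a_side.png

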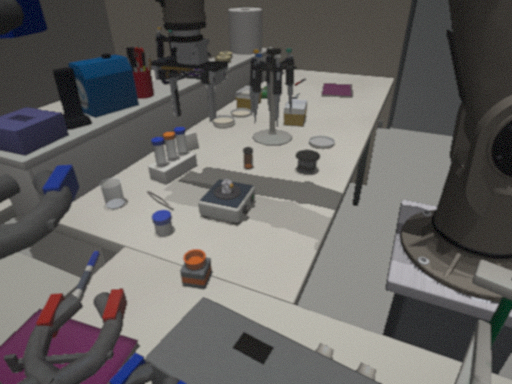

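View pics/a_wrist.png

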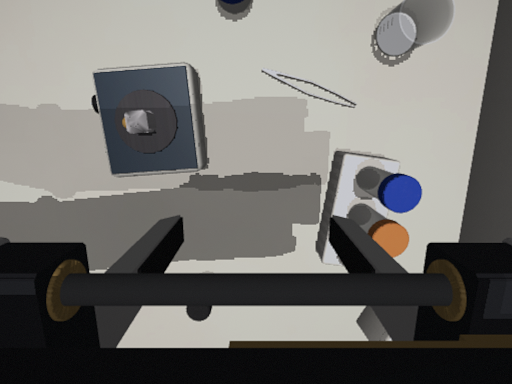

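Run:
```python
from h import *
np.set_printoptions(precision=4,suppress=True)
for n in ['scene','side','wrist']:
    c=dict(np.load(f'{n}_a.npz')); W=cloud(c)
    px=c['pixels'].astype(int)
    if n!='wrist':
        m=(np.abs(W[...,0]-.496)<.05)&(np.abs(W[...,1]-.306)<.05)&(W[...,2]>.006)
        P=W[m]; print(n,m.sum(),P.min(0),P.max(0))
        for lo,hi in [(.005,.038),(.042,.07)]:
            Q=P[(P[:,2]>lo)&(P[:,2]<hi)]; print(lo,Q.min(0),Q.max(0),cv2.minAreaRect((Q[:,:2]*1000).astype(np.float32)))
    # mixer top
    m=(np.abs(W[...,0]-.56)<.1)&(np.abs(W[...,1]-.07)<.1)&(W[...,2]>.04)&(W[...,2]<.054)
    print('mixer',m.sum(),cv2.minAreaRect((W[m][:,:2]*1000).astype(np.float32)))
    m=(np.abs(W[...,0]-.555)<.05)&(np.abs(W[...,1]-.068)<.05)&(W[...,2]>.066)
    if m.sum()>3: Q=W[m]; print('post',m.sum(),Q.min(0),Q.max(0),cv2.minAreaRect((Q[:,:2]*1000).astype(np.float32)))
    # obstacles near the head
c=dict(np.load('scene_a.npz'));W=cloud(c)
m=(np.abs(W[...,0]-.496)<.17)&(np.abs(W[...,1]-.306)<.17)&(W[...,2]>.01)
G={}
for p in W[m]:
    k=(round(p[0]/.03),round(p[1]/.03)); G[k]=max(G.get(k,0),p[2])
for k in sorted(G): print(k[0]*.03,k[1]*.03,round(float(G[k]),3),end=' | ')
```

```text
scene 979 [0.4661 0.281  0.006 ] [0.519  0.3369 0.064 ]
0.005 [0.4661 0.281  0.006 ] [0.5119 0.3369 0.0379] ((480.69805908203125, 317.21435546875), (64.19482421875, 34.41890335083008), 59.172428131103516)
0.042 [0.4702 0.283  0.042 ] [0.519  0.3337 0.064 ] ((494.8056640625, 307.2820739746094), (46.165340423583984, 45.97864532470703), 14.17800235748291)
mixer 1281 ((550.05908203125, 68.55509185791016), (117.28372955322266, 123.03803253173828), 5.574071407318115)
post 332 [0.5366 0.0181 0.066 ] [0.605  0.0806 0.3478] ((573.6928100585938, 48.611488342285156), (26.547679901123047, 84.52456665039062), 46.89606857299805)
side 933 [0.4673 0.2832 0.006 ] [0.5175 0.3388 0.0614]
0.005 [0.4673 0.2832 0.006 ] [0.5168 0.3388 0.038 ] ((495.5118713378906, 311.4748840332031), (48.46944808959961, 48.20527267456055), 12.917945861816406)
0.042 [0.4749 0.2886 0.0422] [0.5175 0.3313 0.0614] ((495.7971496582031, 310.1973876953125), (42.7212028503418, 42.425865173339844), 84.72933197021484)
mixer 982 ((553.4445190429688, 72.0599136352539), (109.20738983154297, 117.79923248291016), 4.668798923492432)
post 2
[... 558 characters left out ...]
 | 0.32999999999999996 0.48 0.079 | 0.36 0.36 0.037 | 0.36 0.39 0.075 | 0.36 0.42 0.078 | 0.36 0.44999999999999996 0.08 | 0.36 0.48 0.079 | 0.39 0.36 0.042 | 0.39 0.39 0.077 | 0.39 0.42 0.079 | 0.39 0.44999999999999996 0.079 | 0.39 0.48 0.079 | 0.42 0.36 0.043 | 0.42 0.39 0.076 | 0.42 0.42 0.078 | 0.42 0.44999999999999996 0.079 | 0.42 0.48 0.079 | 0.48 0.27 0.043 | 0.48 0.3 0.064 | 0.48 0.32999999999999996 0.064 | 0.51 0.3 0.063 | 0.51 0.32999999999999996 0.063 | 0.51 0.48 0.016 | 0.54 0.48 0.013 | 0.63 0.18 0.052 | 0.63 0.21 0.054 | 0.63 0.24 0.052 | 0.6599999999999999 0.18 0.054 | 0.6599999999999999 0.21 0.054 | 0.6599999999999999 0.24 0.054 | 0.6599999999999999 0.44999999999999996 0.019 |
```

Call:
jog_arm:
  deltas: [-0.03,0,0.03,0,0,0,0.094,-0.06,0,0.06,0,0,0,0.094,-0.09,0,0.09,0,0,0,0.094,-0.11,0,0.12,0,0,0,0.094,-0.13,0,0.15,0,0,0,0.094,-0.15,0,0.18,0,0,0,0.094,-0.16,0,0.2,0,0,0,0.094,-0.17,0,0.21,0,0,0,0.094]

```text
time: 1.12
ee_pos: [0.5036, 0.2132, 0.2308]
tool_rot: [[1.0, 0.0, -0.003], [0.003, 0.001, 1.0], [0.0, -1.0, 0.001]]
force: [0.4, -0.5, -0.9]
width: 1.0
```

Run:
```python
from h import *
np.set_printoptions(precision=4,suppress=True)
c=grab('wrist','b'); np.savez('wrist_b.npz',**c)
for t in ['cup_head','drive']:
    for d in finder.place_of(c,t)[:2]: print(t,d['score'],w(c,d['location']))
W=cloud(c)
m0=(np.abs(W[...,0]-.496)<.05)&(np.abs(W[...,1]-.309)<.05)
for lo,hi in [(.01,.036),(.037,.043),(.045,.07),(.056,.07)]:
    m=m0&(W[...,2]>lo)&(W[...,2]<hi); 
    if m.sum()<5: continue
    Q=W[m]; print(lo,m.sum(),Q.min(0),Q.max(0),cv2.minAreaRect((Q[:,:2]*1000).astype(np.float32)))
print(r.state()['time'],r.state()['ee_pos'])
```

```text
cup_head 0.61 [0.4968 0.3088 0.0007]
0.01 18 [0.4819 0.2806 0.0119] [0.522  0.29   0.0357] ((501.9686584472656, 285.28619384765625), (41.1737060546875, 0.06162882223725319), 13.185746192932129)
0.037 541 [0.4684 0.2805 0.0371] [0.5236 0.3366 0.0423] ((496.093505859375, 308.5282287597656), (48.042911529541016, 47.937957763671875), 13.251227378845215)
0.045 1186 [0.4755 0.2877 0.045 ] [0.5169 0.3292 0.063 ] ((496.21307373046875, 308.45281982421875), (41.3759765625, 41.46841812133789), 0.09761188179254532)
0.056 558 [0.4755 0.2877 0.056 ] [0.5169 0.3292 0.063 ] ((496.21307373046875, 308.45281982421875), (41.3759765625, 41.46841812133789), 0.09761188179254532)
1.2667 [0.5046 0.2107 0.2307]
```

View pics/b_wrist.png

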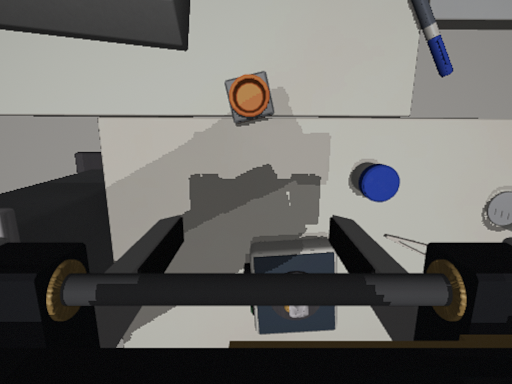

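Call:
jog_arm:
  deltas: [-0.003,0,0.033,0,-0.08,0,0.094,-0.006,0,0.066,0,-0.16,0,0.094,-0.009,0.02,0.09,0,-0.231,0,0.094,-0.009,0.055,0.098,0,-0.231,0,0.094,-0.009,0.09,0.098,0,-0.231,0,0.094,-0.009,0.125,0.098,0,-0.231,0,0.094,-0.009,0.125,0.098,0,-0.231,0,0.094]
  force: 45

```text
time: 1.85
ee_pos: [0.494, 0.3049, 0.0995]
tool_rot: [[0.974, -0.007, -0.228], [0.228, -0.005, 0.974], [-0.008, -1.0, -0.004]]
force: [-0.6, -1.0, -1.0]
width: 1.001
```

Run:
```python
from h import *
np.set_printoptions(precision=4,suppress=True)
s=r.state(); print(s['ee_pos'],s['tool_rot'],s['force'],s['joint_positions'])
c=grab('side','c'); c=grab('wrist','c')
```

```text
[0.494  0.3049 0.0995] [[ 0.9736 -0.0068 -0.228 ]
 [ 0.2279 -0.0054  0.9737]
 [-0.0078 -1.     -0.0037]] [-0.5954 -0.9942 -1.003 ] [-0.5708  0.4313 -0.1167  1.9203  0.0678  0.8024 -0.4944]
```

View pics/c_side.png

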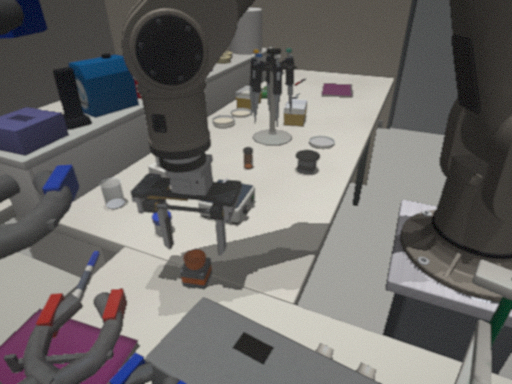

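Run:
```python
from h import *
np.set_printoptions(precision=4,suppress=True)
s=r.state(); print(s['time'],s['ee_pos'],s['tool_rot'],s['width'])
```

```text
1.95 [0.4964 0.3069 0.1054] [[ 0.9738 -0.0015 -0.2275]
 [ 0.2275 -0.0015  0.9738]
 [-0.0018 -1.     -0.0011]] 1.0056941034782616
```

View pics/c_wrist.png

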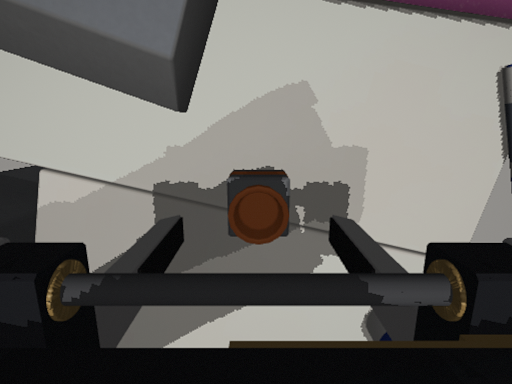

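Call:
jog_arm:
  deltas: [0,0.025,0.001,0,0,0,0.094,0,0.05,0.001,0,0,0,0.094,0,0.075,0.001,0,0,0,0.094,0,0.075,0.001,0,0,0,0.094,0,0.075,0.001,0,0,0,0.03,0,0.075,0.001,0,0,0,0.03,0,0.075,0.001,0,0,0,0.03,0,0.075,0.001,0,0,0,0.03]
  force: 45

```text
time: 2.62
ee_pos: [0.4968, 0.3095, 0.0324]
tool_rot: [[0.974, 0.002, -0.229], [0.229, 0.002, 0.974], [0.002, -1.0, 0.001]]
force: [-0.1, -0.2, -1.2]
width: 0.75
```

Call:
jog_arm:
  deltas: [0,0,0,0,0,0,0.03,0,0,0,0,0,0,0.03,0,0,0,0,0,0,0.03]

```text
time: 2.87
ee_pos: [0.4958, 0.309, 0.0308]
tool_rot: [[0.973, 0.0, -0.229], [0.229, 0.0, 0.973], [0.0, -1.0, 0.0]]
force: [-0.5, -0.5, 0.3]
width: 0.544
```

Call:
jog_arm:
  deltas: [0,0,0,0,0,0,0.03,0,0,0,0,0,0,0.03,0,0,0,0,0,0,0.03]

```text
time: 3.12
ee_pos: [0.4958, 0.3091, 0.0307]
tool_rot: [[0.973, 0.0, -0.229], [0.229, 0.0, 0.973], [0.0, -1.0, 0.0]]
force: [-1.0, -0.6, 6.6]
width: 0.507
```

Call:
jog_arm:
  deltas: [0,-0.02,0,0,0,0,0.03,0,-0.05,0,0,0,0,0.03,0,-0.08,0,0,0,0,0.03,0,-0.11,0,0,0,0,0.03,0,-0.13,0,0,0,0,0.03,0,-0.13,0,0,0,0,0.03]

```text
time: 3.62
ee_pos: [0.4974, 0.3101, 0.1648]
tool_rot: [[0.973, 0.005, -0.229], [0.229, 0.003, 0.973], [0.005, -1.0, 0.002]]
force: [0.2, 0.4, 0.3]
width: 0.511
```

Run:
```python
from h import *
np.set_printoptions(precision=4,suppress=True)
c=grab('side','d'); c=grab('scene','d'); np.savez('scene_d.npz',**c)
for t in ['cup_head','drive']:
    for d in finder.place_of(c,t)[:2]: print(t,d['score'],w(c,d['location']))
s=r.state(); print(s['time'],s['ee_pos'],s['force'],s['width'])
```

```text
cup_head 0.92 [0.4972 0.3077 0.1305]
drive 0.56 [0.5525 0.0701 0.0593]
3.8167 [0.4952 0.3085 0.1593] [-0.3681 -0.755  -1.2046] 0.5097477258998516
```

View pics/d_side.png

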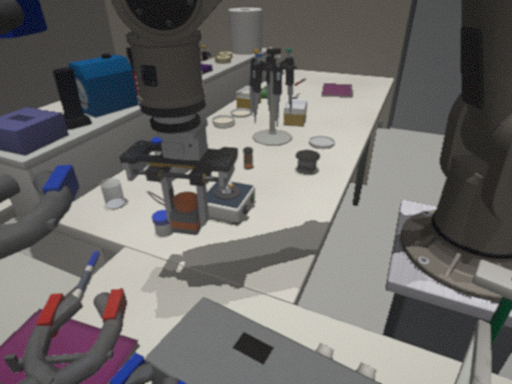

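View pics/d_scene.png

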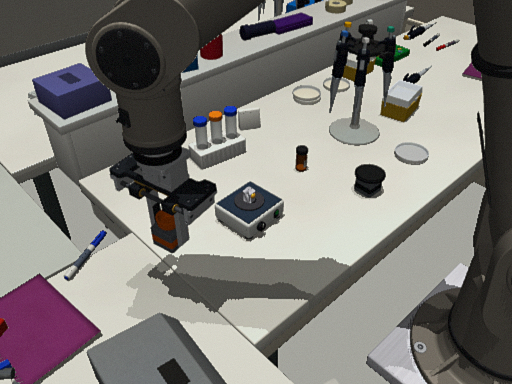

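Run:
```python
from h import *
np.set_printoptions(precision=4,suppress=True)
for f in ['scene_d','wrist_a','side_a']:
    c=dict(np.load(f+'.npz')); W=cloud(c)
    near=(np.abs(W[...,0]-.555)<.03)&(np.abs(W[...,1]-.068)<.03)
    m=near&(W[...,2]>.08)&(W[...,2]<.1); Q=W[m]
    if len(Q): print(f,'tip',len(Q),(Q.min(0)+Q.max(0))/2,Q.min(0),Q.max(0))
    m=near&(W[...,2]>.062)&(W[...,2]<.1); Q=W[m]
    print('post',len(Q),Q.min(0),Q.max(0),cv2.minAreaRect((Q[:,:2]*1000).astype(np.float32)))
    m=(np.abs(W[...,0]-.555)<.1)&(np.abs(W[...,1]-.068)<.1)&(W[...,2]>.044)&(W[...,2]<.0535)
    R=cv2.minAreaRect((W[m][:,:2]*1000).astype(np.float32)); print('box',R, np.median(W[m][:,2]))
    px=c['pixels']; v,u=np.where(near)
    cr=px[v.min()-40:v.max()+40,u.min()-40:u.max()+40]
    cv2.imwrite(f'pics/z_{f}.png',cv2.resize(cr,None,fx=3.2,fy=3.2,interpolation=cv2.INTER_CUBIC)[:600,:800]); print(u.min()-40,v.min()-40)
```

```text
scene_d tip 73 [0.5521 0.0695 0.0857] [0.5391 0.0593 0.0801] [0.5651 0.0798 0.0912]
post 146 [0.5373 0.0593 0.0621] [0.5651 0.0812 0.0912] ((549.968994140625, 70.57485961914062), (26.413330078125, 20.71703338623047), 56.666011810302734)
box ((552.4360961914062, 69.25470733642578), (109.95599365234375, 122.72745513916016), 5.6498517990112305) 0.05144744650566557
191 146
wrist_a tip 474 [0.5539 0.0684 0.0853] [0.5423 0.0572 0.08  ] [0.5656 0.0797 0.0906]
post 630 [0.5394 0.0571 0.062 ] [0.5663 0.0797 0.0906] ((552.801513671875, 68.18797302246094), (26.800373077392578, 22.039976119995117), 4.2790703773498535)
box ((555.3748779296875, 68.36483764648438), (108.48550415039062, 118.86431884765625), 4.149544715881348) 0.05127380065275208
77 54
side_a tip 42 [0.553  0.073  0.0847] [0.5433 0.0639 0.08  ] [0.5627 0.082  0.0894]
post 114 [0.5375 0.0607 0.0622] [0.5654 0.0833 0.0894] ((551.2868041992188, 72.77987670898438), (26.163663864135742, 20.250444412231445), 49.39670181274414)
box ((554.0682373046875, 72.52778625488281), (108.80968475341797, 116.17903900146484), 5.469491004943848) 0.04990019104485588
172 138
```

View pics/z_scene_d.png

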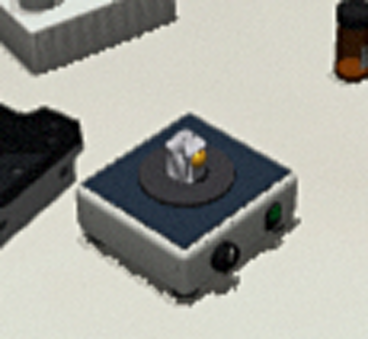

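View pics/z_wrist_a.png

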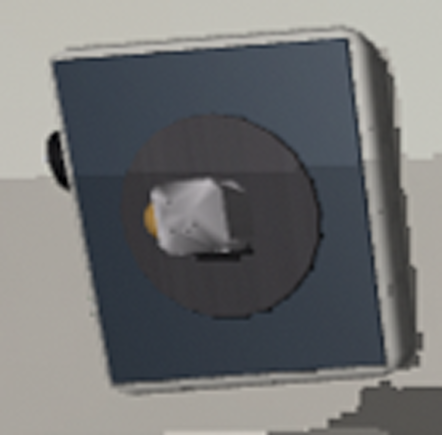

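Call:
jog_arm:
  deltas: [0,0,-0.03,0,0.03,0,0.03,0.001,0,-0.065,0,0.06,0,0.03,0.001,0,-0.1,0,0.09,0,0.03,0.002,0,-0.135,0,0.12,0,0.03,0.002,0,-0.17,0,0.152,0,0.03,0.003,0,-0.205,0,0.152,0,0.03,0.003,0,-0.235,0,0.152,0,0.03,0.003,0,-0.247,0,0.152,0,0.03]

```text
time: 4.48
ee_pos: [0.5551, 0.0643, 0.1591]
tool_rot: [[0.997, -0.002, -0.075], [0.075, -0.002, 0.997], [-0.002, -1.0, -0.002]]
force: [0.5, -0.7, -0.4]
width: 0.506
```

Run:
```python
from h import *
np.set_printoptions(precision=4,suppress=True)
c=grab('wrist','e');np.savez('wrist_e.npz',**c);c=grab('side','e'); np.savez('side_e.npz',**c); c=grab('scene','e'); np.savez('scene_e.npz',**c)
for t in ['cup_head','drive']:
    for d in finder.place_of(c,t)[:2]: print(t,d['score'],w(c,d['location']))
s=r.state(); print(s['time'],s['ee_pos'],s['tool_rot'],s['force'],s['width'])
def crop(c,n):
    p=np.linalg.inv(c['T'])@np.r_[.5545,.069,.1,1]; u=int(p[0]/p[2]*c['fx']+c['cx']); v=int(p[1]/p[2]*c['fy']+c['cy'])
    cv2.imwrite(f'pics/{n}.png',cv2.resize(c['pixels'][max(v-65,0):v+65,max(u-80,0):u+80],None,fx=4,fy=4,interpolation=cv2.INTER_CUBIC))
crop(c,'e_sc'); crop(dict(np.load('side_e.npz')),'e_si')
```

```text
cup_head 0.85 [0.5552 0.0642 0.1276]
drive 0.88 [0.554  0.07   0.0596]
4.7333 [0.5546 0.0705 0.1597] [[ 0.9968 -0.0014 -0.0801]
 [ 0.0801  0.0002  0.9968]
 [-0.0013 -1.      0.0004]] [-1.075  -0.4455 -0.302 ] 0.5072190829532955
```

View pics/e_sc.png

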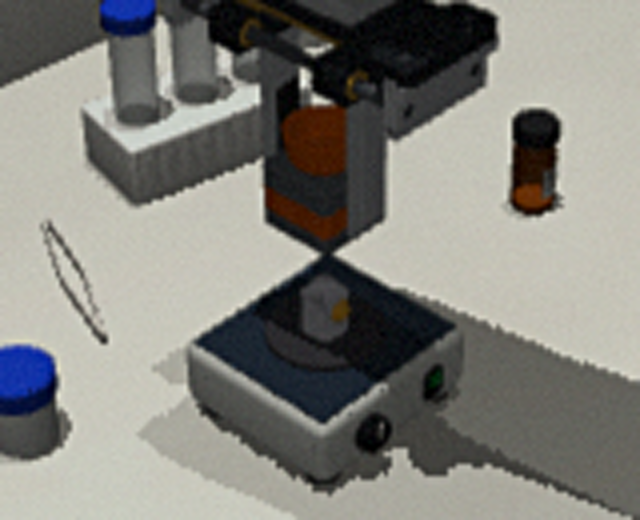

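View pics/e_si.png

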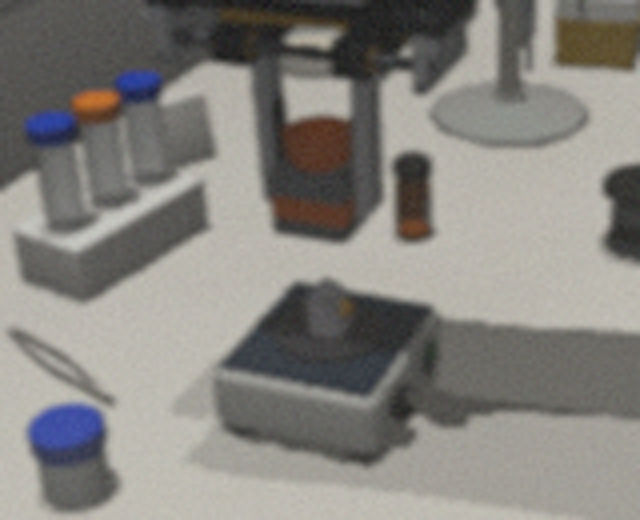

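View pics/e_wrist.png

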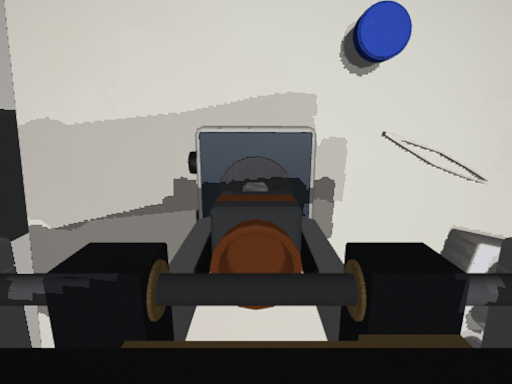

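Call:
jog_arm:
  deltas: [0,0.015,-0.001,0,0,0,0.03,0,0.03,-0.001,0,0,0,0.03,0,0.04,-0.001,0,0,0,0.03,0,0.048,-0.001,0,0,0,0.03,0,0.052,-0.001,0,0,0,0.03,0,0.054,-0.001,0,0,0,0.03,0,0.054,-0.001,0,0,0,0.03]
  force: 55

```text
time: 5.32
ee_pos: [0.5553, 0.0685, 0.1063]
tool_rot: [[0.997, -0.0, -0.079], [0.079, -0.0, 0.997], [-0.0, -1.0, 0.0]]
force: [-0.3, -0.5, 0.0]
width: 0.509
```

Run:
```python
from h import *
np.set_printoptions(precision=4,suppress=True)
s=r.state(); print(s['time'],s['ee_pos'],s['force'],s['torque'])
```

```text
5.3167 [0.5553 0.0685 0.1063] [-0.3261 -0.453   0.0151] [-0.0209 -0.0251 -0.076 ]
```

Call:
jog_arm:
  deltas: [0,0.003,0,0,0,0,0.03,0,0.006,0,0,0,0,0.03,0,0.009,0,0,0,0,0.03,0,0.011,0,0,0,0,0.03,0,0.011,0,0,0,0,0.03]

```text
time: 5.73
ee_pos: [0.5548, 0.0682, 0.0951]
tool_rot: [[0.997, -0.001, -0.079], [0.079, -0.0, 0.997], [-0.001, -1.0, -0.0]]
force: [-4.4, -0.1, -1.2]
width: 0.51
```

Call:
jog_arm:
  deltas: [0,0.003,0,0,0,0,0.03,0,0.006,0,0,0,0,0.03,0,0.008,0,0,0,0,0.03,0,0.008,0,0,0,0,0.03]

```text
time: 6.07
ee_pos: [0.5553, 0.0682, 0.087]
tool_rot: [[0.997, -0.0, -0.079], [0.079, -0.0, 0.997], [-0.0, -1.0, -0.0]]
force: [-0.1, -0.6, -5.7]
width: 0.507
```

Call:
jog_arm:
  deltas: [0,0.001,0,0,0,0,0.03,0,0.002,0,0,0,0,0.03,0,0.003,0,0,0,0,0.03,0,0.003,0,0,0,0,0.03]

```text
time: 6.4
ee_pos: [0.5556, 0.0682, 0.0857]
tool_rot: [[0.997, 0.001, -0.079], [0.079, 0.0, 0.997], [0.001, -1.0, 0.0]]
force: [-7.6, -0.7, 22.5]
width: 0.51
```

```bash
cat >> h.py <<'E'
def crop(c,n,z=.08):
    p=np.linalg.inv(c['T'])@np.r_[.5545,.069,z,1]; u=int(p[0]/p[2]*c['fx']+c['cx']); v=int(p[1]/p[2]*c['fy']+c['cy'])
    cv2.imwrite(f'pics/{n}.png',cv2.resize(c['pixels'][max(v-50,0):v+50,max(u-65,0):u+65],None,fx=6,fy=6,interpolation=cv2.INTER_CUBIC))
E
python3 - <<'E'
from h import *
np.set_printoptions(precision=4,suppress=True)
c=grab('scene','f'); crop(c,'f_sc')
for d in finder.place_of(c,'cup_head')[:2]: print(d['score'],w(c,d['location']))
s=r.state(); print(s['time'],s['ee_pos'],s['force'],s['torque'])
E
```

```text
6.5 [0.5556 0.0682 0.0857] [-6.8834 -0.9661 20.2981] [-0.3586  2.037   0.0116]
```

View pics/f_sc.png

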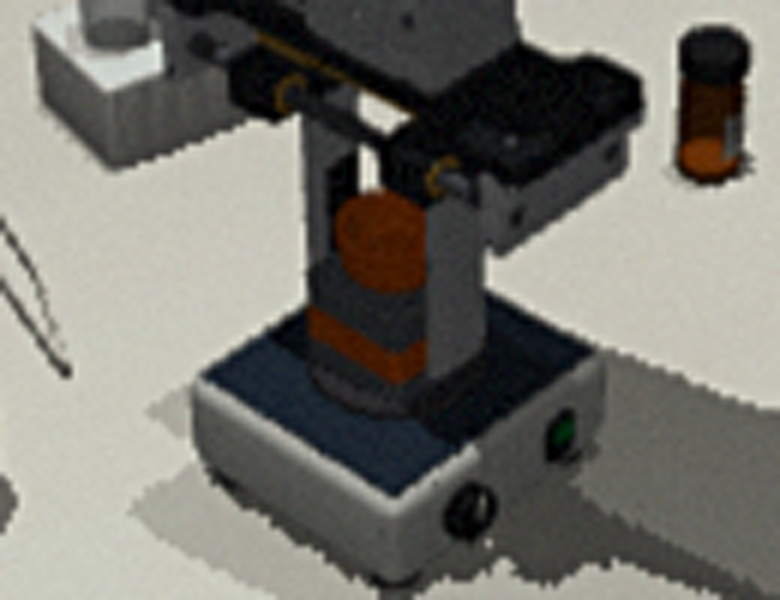

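Call:
jog_arm:
  deltas: [0,-0.001,0,0,0,0,0.03,0,-0.001,0,0,0,0,0.06,0,-0.001,0,0,0,0,0.094,0,-0.001,0,0,0,0,0.094,0,-0.001,0,0,0,0,0.094,0,-0.001,0,0,0,0,0.094,0,-0.001,0,0,0,0,0.094,0,-0.001,0,0,0,0,0.094]

```text
time: 7.17
ee_pos: [0.5553, 0.0683, 0.0854]
tool_rot: [[0.997, -0.0, -0.079], [0.079, 0.0, 0.997], [-0.0, -1.0, 0.0]]
force: [0.8, 0.2, 0.1]
width: 0.966
```

Call:
jog_arm:
  deltas: [0,0,0,0,0,0,0.094,0,0,0,0,0,0,0.094,0,-0.02,0,0,0,0,0.094,0,-0.05,0,0,0,0,0.094,0,-0.08,0,0,0,0,0.094,0,-0.12,0,0,0,0,0.094,0,-0.15,0,0,0,0,0.094,0,-0.16,0,0,0,0,0.094]

```text
time: 7.83
ee_pos: [0.5569, 0.0685, 0.2503]
tool_rot: [[0.997, 0.006, -0.079], [0.079, 0.001, 0.997], [0.006, -1.0, 0.001]]
force: [0.0, -0.8, -1.0]
width: 1.001
```

Call:
jog_arm:
  deltas: [0,0,-0.03,0,0,0,0.094,0,0,-0.06,0,0,0,0.094,0,0,-0.09,0,0,0,0.094,0,0,-0.1,0,0,0,0.094,0,0,-0.1,0,0,0,0.094]

```text
time: 8.25
ee_pos: [0.563, -0.0346, 0.2451]
tool_rot: [[0.997, -0.0, -0.075], [0.075, -0.001, 0.997], [-0.0, -1.0, -0.001]]
force: [1.1, 0.5, 0.4]
width: 1.003
```

Run:
```python
from h import *
np.set_printoptions(precision=4,suppress=True)
for n in ['wrist','side','scene']:
    c=grab(n,'g'); crop(c,'gz_'+n)
    for d in finder.place_of(c,'cup_head')[:1]: print(n,d['score'],w(c,d['location']))
    W=cloud(c)
    m0=(np.abs(W[...,0]-.555)<.05)&(np.abs(W[...,1]-.069)<.05)
    for lo,hi in [(.088,.0985),(.105,.13)]:
        m=m0&(W[...,2]>lo)&(W[...,2]<hi)
        if m.sum()>5:
            Q=W[m]; R=cv2.minAreaRect((Q[:,:2]*1000).astype(np.float32)); print(lo,m.sum(),np.percentile(Q[:,2],[5,50,95]),R)
    m=m0&(W[...,2]>.11)&(W[...,2]<.13); Q=W[m]
    if len(Q)>10: # rim tilt
        Q=Q[Q[:,2]>.112]; A=np.c_[Q[:,:2]-Q[:,:2].mean(0),np.ones(len(Q))]; print('rim plane',np.linalg.lstsq(A,Q[:,2],rcond=None)[0],Q[:,2].max())
s=r.state(); print(s['time'],s['ee_pos'],s['force'],s['width'])
```

```text
0.088 726 [0.0924 0.095  0.0964] ((555.9007568359375, 67.70713806152344), (48.12737274169922, 47.802940368652344), 4.470367908477783)
0.105 894 [0.1071 0.1149 0.1164] ((555.8228149414062, 67.77771759033203), (42.326393127441406, 42.34772491455078), 36.940616607666016)
rim plane [-0.0013 -0.0034  0.1151] 0.11759357489475314
side 0.6 [0.5551 0.0715 0.0541]
0.088 136 [0.0894 0.0932 0.0973] ((554.6546630859375, 70.51776885986328), (46.29402542114258, 48.39193344116211), 3.444427728652954)
0.105 136 [0.1055 0.1113 0.1143] ((555.0009155273438, 69.65497589111328), (42.22266387939453, 41.167877197265625), 86.70484161376953)
rim plane [ 0.0033 -0.0001  0.1134] 0.11526682637946006
scene 0.86 [0.5587 0.0654 0.0561]
0.088 201 [0.0886 0.0949 0.0977] ((554.3909301757812, 69.40739440917969), (48.94792175292969, 47.520145416259766), 7.523980140686035)
0.105 188 [0.106  0.1132 0.1172] ((555.120361328125, 68.2159423828125), (42.52919006347656, 42.82373046875), 59.889522552490234)
rim plane [0.0001 0.0038 0.1152] 0.11911518765257278
8.55 [ 0.5631 -0.0301  0.2453] [0.3408 0.2144 0.1242] 0.9977375980432001
```

View pics/gz_scene.png

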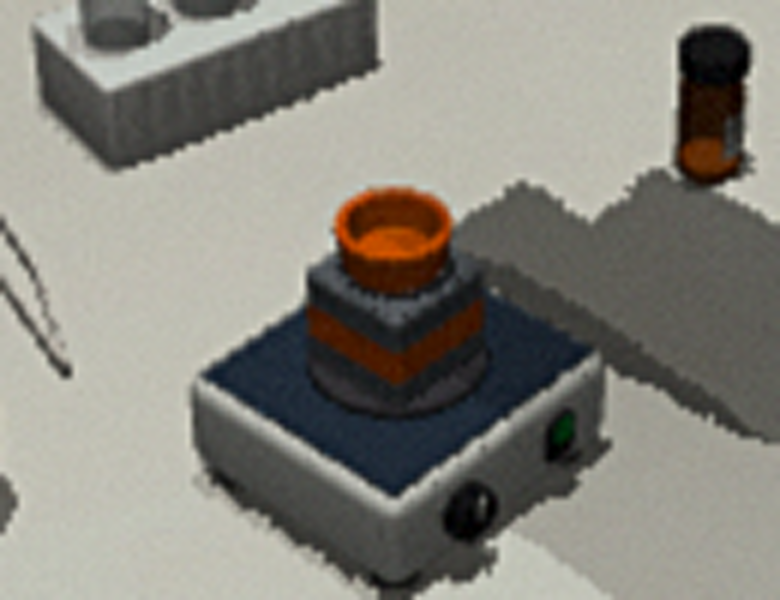

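View pics/g_side.png

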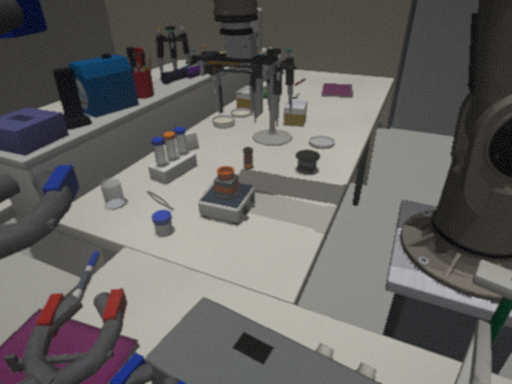

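View pics/g_wrist.png

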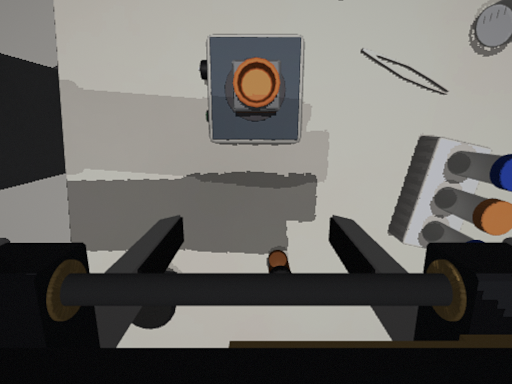

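The head sits square and level on the shoulder: in the wrist view the cup is at about (257,82), centred on the mixer. The hub top measures 0.095 m and the rim 0.115 m, exactly the home heights (55+40 and 55+60 mm). The gripper is clear, and the flat head still stands at about (307,160) in the side view.

```bash
python3 -c "
from h import *
print(r.sign_off())"
```

```text
the job is handed in; nothing more can be done
None
```

The tube-cup head is on the mixer's drive, pushed down to the steel shoulder and released, and the job is handed in. It took about 8.6 s of the 42 s allowed. I did not touch the flat-plate head.

**How it went:** I gripped the cup head by its flats and turned it to match the drive (about 4.5°). I then pushed it straight down until it stopped on the shoulder with about 22 N, opened the gripper and backed away.

**Last checks after release:**
- **Height:** the wrist camera puts the hub top at 95 mm and the cup rim at 115 mm, which are the fully-home heights. The side camera read about 2 mm lower and the scene camera agreed with the wrist camera; 2 mm is the stated calibration error.
- **Tilt:** the rim is level to under 0.3°, so the head is not leaning on the ball.
- **Click:** I could not see the ball. I infer the click from a sideways force of about 4 N on the way down, which then vanished as the head was pulled downward by about 6 N just before the stop.
- **Disagreement:** the finder network's positions for the head differed by a few mm between cameras: 54 and 56 mm for the underside (55 expected), and up to 6 mm apart sideways. In the last wrist picture it did not find the head at all.

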